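Set and clamp the fence of a layout board

TASK

Clear the yellow-banded paint tube off the sloping layout board: lay it, without dropping it, along the middle of the cork mat on the right. Then slide the board's T-shaped fence along its slots until the dark centre line of its blade points at the red pointer on the lip, and only after that turn both black clamp knobs clockwise to their stops, so that the fence stays locked at the mark. Leave the jars and bottles undisturbed.

Things in the scene. Friction and masses are not known exactly. Their poses are not given: they have to be found in the camera images.
- board: fixed sloping plywood layout board, 240 mm wide (its y, left, along the slots and the lip), rising at 30 degrees away from the robot (toward its +x). Origin on the table under its middle; z up
- slope (a point): middle of the board's face, 69 mm above the board's origin. x (called u) points up the slope, y left, z (called n) off the face. Face from u -100 to +90 mm; the wooden lip along the lower edge (u -110 to -100) stands 14 mm off it; the two clamp bolts are at u +50, y +-47.5 mm
- tube_yellow: loose paint tube with a yellow band, 27 mm wide, 100 mm long, 19 mm thick, 45 g, lying on the board's left part along the slope, its lower end on the lip. Origin: middle of its underside; y along the tube (up the slope at the start), z out of its upper side. Take it across the middle, fingers left and right, tool square to the slope
- mat: fixed cork mat on the table to the right of the board, 60 (x) x 110 (y) x 12 mm thick; lay the tube on it along its y, the tube's middle over the mat's. Origin: centre of its underside, z up. A 72 mm high upstand of the next table runs along x just beyond its right end; brush pots (about 150 mm high) stand beyond its left end and far left corner
- fence_grip (a point): point on the centre plane of the fence's upright wooden blade, at u -45, 16 mm off the face; axes u, y, n. Blade: 16 mm across y, from u -92 to 0, top 26 mm off the face. Pinch it here across y, tool square to the slope, to slide the fence
- fence_line (a point): point on the dark centre line of the blade at its lower end, next to the pointers (u -92, 16 mm off the face); axes u, y, n
- fence (a joint): slide of the fence along the board's y, m; positive = left; -0.036 to 0.036, 0 = blade midway between the bolts; starts near 0. About 2.5 N moves it while the knobs are loose; tightened knobs hold it fast. Its slotted aluminium plate (190 x 50 x 5 mm, u +25 to +75) slides with the blade under the knobs
- mark_red: small fixed red pointer on top of the lip, 12 mm wide, tip up the slope. Origin on its centre line, axes as the board's: the fence is set when fence_line has the same y along the board as this origin. 20 to 32 mm left or right of the board's middle
- mark_blue: like the red pointer, but blue, on the other half of the lip; not the mark to use
- knob_left (a joint): turn of the left clamp knob (y +47.5 mm) about the face's normal, rad; 0 loose to 1.4 tight at its hard stop, growing clockwise seen from above the face; starts at 0 to 0.4; turns with about 0.1 N m, stays where left; from about 0.8 on it bears on the plate and needs up to about 0.2 N m
- knob_right (a joint): the same for the right clamp knob (y -47.5 mm)
- knob_left_grip (a point): point on the left knob's axis, 27 mm off the face, inside its black bar handle (46 mm long, 13 mm thick, top 39 mm off the face; the 32 mm foot disc under it ends 15 mm off the face). z = n. At joint value q the bar lies at (0.7 - q) rad from u, counted from u toward the board's +y
- knob_right_grip (a point): the same for the right knob
- small_jar: small jar of pale yellow powder with a dark lid, 39 mm across, 55 mm tall; bystander, loose, leave it. Origin: centre of its underside
- ink_bottle: blue ink bottle with a white cap, 39 mm across, 77 mm tall; bystander, loose, leave it. Origin: centre of its underside
- muller: white glass muller with a round handle, 50 mm across, 76 mm tall; bystander, loose, leave it. Origin: centre of its underside
- tin_lid_jar: low jar with a grey tin lid, 51 mm across, 41 mm tall; bystander, loose, leave it. Origin: centre of its underside
- tall_jar: tall clear jar with a grey lid, 56 mm across, 95 mm tall; bystander, loose, leave it. Origin: centre of its underside
- dark_lid_jar: small jar of red pigment with a dark lid, 41 mm across, 50 mm tall; bystander, loose, leave it. Origin: centre of its underside

How it is judged:
By the outcome, as a careful person would: the job done as asked, in the order asked, and still so for the second after the job is handed in, with the robot touching nothing.
It also fails if it takes over 72 s, if anything falls off the work surface, if the arm or the gripper's body presses on something with over 40 N, if the wrist force passes 120 N, or if a joint passes its speed limit or range.

ROBOT

A 6-joint arm with a two-finger parallel gripper is mounted at the origin on a cart in front of the work surface, level with it; the furniture and walls round the work are solid. World frame = base frame: x ahead of the robot, y to its left, z up, the work surface at z = 0. Lengths are in m, angles in rad, forces in N, time in s.
With the tool pointing down it reaches from about 0.3 to 0.875 m from the base axis. Payload 6.4 kg.
Tool frame: the origin (TCP) lies at the very end of the fingers, on their centre line; the grasp point (between the pads) lies 19 mm behind it (grasp_offset is the distance from the TCP to the grasp point, in m); z points along the fingers, y is the line along which they close (so a half turn about z gives the same grasp; the last joint's range is limited). The gripper opens to 85 mm and grips with 20 to 120 N. Pads are 22 mm wide; open, the fingers measure 114 mm over their backs; the gripper's body (76 mm by 85 mm) begins 54 mm behind the grasp point. The pads swing forward as they close: fully open they stand 13 mm farther back than shut.
Start: joints at [0.895, 0.181, 1.607, -0, 1.354, -0.206], TCP at [0.26, 0.513, 0.231] pointing down, gripper open.
Joint ranges: [-2.99, 2.99], [-0.89, 2.07], [0.3, 2.58], [-1.14, 4.28], [0, 2.63], [-3.12, 3.12]. Speed limits (rad/s): [2.57, 2.57, 3.01, 3.14, 3.14, 3.14].

INTERFACE

Orientations are given as [roll, pitch, yaw] about the fixed x, y, z axes, in that order (R = Rz(yaw) Ry(pitch) Rx(roll)).
In Python, from cell import * gives the robot as it stands.
- The arm moves only by the tool drive_tool, never from a script. Its argument "motion" is a list of rows, each an object with "linear": the shift along the world's x, y, z in mm, a list of three; "turn": the turn about the world's z in degrees; "fingers": the closure, from 0 (fully open) to 1 (shut). A call has 1 to 10 rows; each row is the pose to reach, as a shift and turn from the pose commanded when the call began; what a row does not reach only later rows make up. A row lasts 1/12 s, in which the tool goes at most 41.7 mm and 7.16 degrees, less where a joint would pass 70% of its speed; a pose out of reach is approached as far as the arm can. A call with a gripper value outside its range is refused whole. The fingers move at their own pace and stop on an object; "squeeze" is the grip in N (left out, the last holds). Time passes only in rows, so rows that repeat a pose let the fingers close. It gives the time, the measured TCP pose, the force, the opening and the grip force at its end, in the units of the state.
- get_obs(): the state, without advancing time (a new reading comes with each control period).
- snapshot(name): name is "scene" or "top" or "wrist"; returns the picture (384x512x3 uint8, red, green, blue); there is no depth.
- camera_params(name): a dict with "mtx" (3x3 intrinsics, pixels), "k1" (the pictures are not rectified: a ray, as slopes to the right and down, at radius r is drawn at 1 + k1 r^2 times it, then the intrinsics apply), "cam_to_world" (4x4, takes a point from camera to world coordinates). Camera axes: x right, y up, looking along -z (the intrinsics and any distortion apply to the point x, -y, -z); pixel columns grow to the right and rows downward; lengths in m; the calibration is good to about 2 mm. A picture is of the moment at which its call begins: read the wrist's pose just before it. camera_params takes no time and is no camera call; for the wrist camera it gives the pose at the moment of the call.
- close_job(): hands the job in; it is judged then, once.
Trained networks look in the newest picture that a camera, given by its name, has taken for a name from the list of things; names that differ only in an ending like _2 or _b are one class to them, and where a whole thing is asked for, a point or a joint stands for the part that bears it (a point fixed in the world has none). Each returns a list of dicts, best first, with "score" (0 to 1); they miss things now and then, are a little off and sometimes report something else, mostly with a low value. They report only what shows in the picture. A call takes as long as a camera call.
- spot_in(camera, label): "centre" ([x, y, z] in m, in world coordinates, good to about 4 mm: the middle of the surface that is visible of it).
The state is a dict: "time": time; "q": joint angles; "qvel": joint speeds; "tau": joint torques, N m; "ee_pos": TCP position; "ee_rot": TCP orientation; "force": force on the tool from outside, world axes, zero at the start; "moment": the same for the moment, N m; "width": opening from 0.0 (shut) to 1.0 (fully open); "grip_force": force on a finger pad.
Only numpy, scipy, OpenCV 4.12 (cv2) and the standard library are available. Lean on these libraries where they do the work, as an engineer would, in place of code of your own. Each camera call takes 0.05 s, during which the arm holds its last target. There are 200 camera calls.

## Working session

There is one attempt and no reset: what is moved stays moved. The work goes in short steps, Python scripts to look and compute and a tool call to move; the robot and the scene stay as the last step left them, time stands still between calls to the robot, and variables do not carry over. Pictures are saved under pics/ and viewed, at most 10 in all, crops included, and the job is handed in when it is done.

Besides the shell and the picture viewer there is one more tool, called after "Call:" as a command line: name --argument value ..., lists and objects as JSON in quotes. drive_tool: Moves the arm, as the interface text tells. Its arguments: {"type":"object","properties":{"motion":{"type":"array","items":{"type":"object","properties":{"linear":{"type":"array","items":{"type":"number"}},"turn":{"type":"number"},"fingers":{"type":"number"}}}},"squeeze":{"type":"number"}},"required":["motion"]}

```bash
mkdir -p pics; ls; python3 - <<'E'
from cell import *
import cv2, numpy as np
o=get_obs(); print({k:np.round(o[k],3) for k in o})
for c in ["scene","top","wrist"]:
    im=snapshot(c); cv2.imwrite(f"pics/{c}0.png",im[:,:,::-1])
    p=camera_params(c); print(c,np.round(p["mtx"],1).tolist(),p["k1"],np.round(p["cam_to_world"],3).tolist())
    for l in ["tube_yellow","mat","mark_red","mark_blue","board","fence","knob_left","knob_right","fence_line"]:
        r=spot_in(c,l); print(l,[(np.round(x["centre"],3).tolist(),round(x["score"],2)) for x in r[:2]])
E
```

```text
pics
{'time': np.float64(0.0), 'q': array([ 0.895,  0.182,  1.608, -0.   ,  1.354, -0.206]), 'qvel': array([-0.002, -0.001,  0.   , -0.001, -0.001, -0.   ]), 'tau': array([-1.0000e-03, -4.4487e+01, -3.5133e+01, -0.0000e+00,  9.0000e-03,
       -0.0000e+00]), 'ee_pos': array([0.26 , 0.512, 0.23 ]), 'ee_rot': array([-3.14 , -0.   ,  2.672]), 'force': array([0.124, 0.291, 0.142]), 'moment': array([-0.028, -0.022,  0.027]), 'grip_force': np.float64(0.0), 'width': np.float64(0.998)}
scene [[484.3, 0.0, 258.2], [0.0, 484.3, 187.4], [0.0, 0.0, 1.0]] -0.01836665377624464 [[0.798, 0.327, -0.506, -0.077], [-0.602, 0.443, -0.664, -0.608], [0.007, 0.835, 0.551, 0.79], [0.0, 0.0, 0.0, 1.0]]
tube_yellow [([0.488, 0.346, 0.05], 0.73)]
mat [([0.514, -0.069, 0.01], 0.57)]
mark_red []
mark_blue []
board [([0.538, 0.243, 0.063], 0.85)]
fence []
knob_left [([0.572, 0.316, 0.113], 0.63)]
knob_right [([0.584, 0.225, 0.117], 0.52)]
fence_line [([0.565, 0.26, 0.084], 0.63)]
top [[479.8, 0.0, 260.0], [0.0, 479.8, 181.6], [0.0, 0.0, 1.0]] -0.02443026596413746 [[-0.021, 0.995, -0.099, 0.419], [-1.0, -0.022, -0
[... 307 characters left out ...]
nob_left [([0.569, 0.322, 0.123], 0.72), ([0.577, 0.273, 0.096], 0.33)]
knob_right [([0.585, 0.224, 0.12], 0.73)]
fence_line [([0.582, 0.27, 0.09], 0.68), ([0.462, 0.473, 0.096], 0.46)]
wrist [[342.4, 0.0, 249.9], [0.0, 342.4, 191.3], [0.0, 0.0, 1.0]] -0.08825259727942199 [[0.452, -0.843, -0.291, 0.185], [0.892, 0.427, 0.148, 0.551], [-0.001, -0.326, 0.945, 0.374], [0.0, 0.0, 0.0, 1.0]]
tube_yellow [([0.465, 0.349, 0.031], 0.69)]
mat [([0.472, 0.272, 0.033], 0.66), ([0.445, 0.486, 0.081], 0.66)]
mark_red [([0.472, 0.271, 0.036], 0.61)]
mark_blue []
board [([0.467, 0.349, 0.029], 0.65)]
fence [([0.472, 0.275, 0.034], 0.58)]
knob_left [([0.446, 0.554, 0.007], 0.73)]
knob_right []
fence_line []
```

View pics/scene0.png

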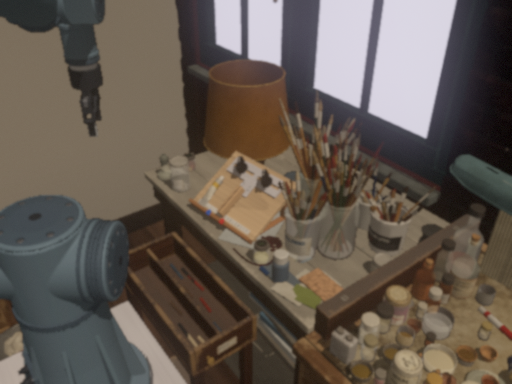

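View pics/top0.png

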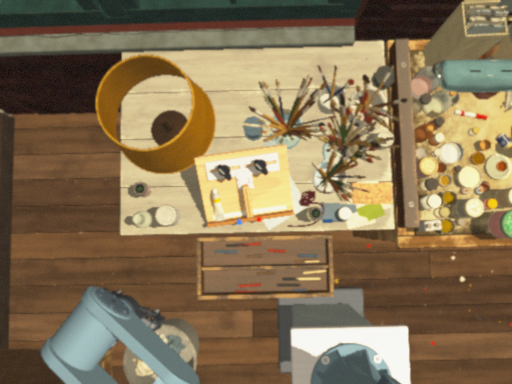

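The top view shows the board yawed about +8°, with the blue pointer near (239,222), the red one near (258,219), the tube at (215,205) and the knobs at (222,172) and (259,166). The mat is at (372,192), with the brush pots to its left. I'll take a closer look from above the board.

Call:
drive_tool --motion '[{"linear":[20,-30,40],"turn":5},{"linear":[40,-60,60],"turn":11},{"linear":[60,-90,80],"turn":17},{"linear":[80,-120,90],"turn":23},{"linear":[100,-150,90],"turn":29},{"linear":[120,-180,90],"turn":35},{"linear":[140,-210,90],"turn":35},{"linear":[150,-240,90],"turn":35},{"linear":[150,-240,90],"turn":35},{"linear":[150,-240,90],"turn":35}]'

```text
schema error: expected keys linear, turn, fingers
```

```bash
cat > h.py <<'E'
from cell import *
import cv2, numpy as np
def take(n,f,crop=None,s=1):
    P=camera_params(n); im=snapshot(n)[:,:,::-1]; 
    np.savez(f"pics/{f}.npz",im=im,**P)
    if crop: im=im[crop[1]:crop[3],crop[0]:crop[2]]
    cv2.imwrite(f"pics/{f}.png",cv2.resize(np.ascontiguousarray(im),None,fx=s,fy=s,interpolation=cv2.INTER_CUBIC)); return P
def proj(P,X):
    X=np.atleast_2d(X); T=np.linalg.inv(P["cam_to_world"]); c=X@T[:3,:3].T+T[:3,3]
    s=np.c_[c[:,0],-c[:,1]]/-c[:,2:]; s*=1+P["k1"]*(s**2).sum(1,keepdims=True)
    return s@P["mtx"][:2,:2].T+P["mtx"][:2,2]
def st():
    o=get_obs(); print({k:np.round(o[k],3).tolist() for k in ["time","q","ee_pos","ee_rot","force","width","grip_force"]})
E
python3 - <<'E'
from h import *
st(); take("wrist","w1",None,1.5)
for l in ["tube_yellow","mark_red","mark_blue","board","fence","knob_left","knob_right","fence_line"]:
    r=spot_in("wrist",l); print(l,[(np.round(x["centre"],3).tolist(),round(x["score"],2)) for x in r[:2]])
E
```

```text
{'time': 1.5, 'q': [0.895, 0.181, 1.607, 0.0, 1.354, -0.206], 'ee_pos': [0.26, 0.513, 0.231], 'ee_rot': [-3.142, -0.0, 2.672], 'force': [0.412, 0.122, 0.302], 'width': 1.002, 'grip_force': 0.0}
tube_yellow [([0.466, 0.348, 0.03], 0.91)]
mark_red []
mark_blue []
board [([0.465, 0.349, 0.027], 0.77)]
fence [([0.445, 0.294, 0.032], 0.7), ([0.473, 0.271, 0.032], 0.48)]
knob_left [([0.463, 0.349, 0.03], 0.59)]
knob_right []
fence_line []
```

View pics/w1.png

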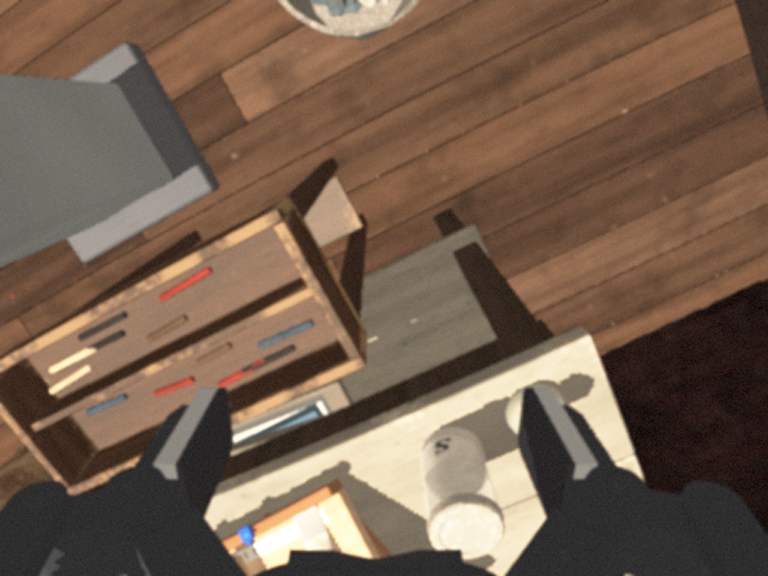

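The fingers fill the bottom of this view, and the camera looks back toward the TCP. The blue pointer is just visible at (245,535). I'll move over the board, sending all three keys this time.

Call:
drive_tool --motion '[{"linear":[20,-30,40],"turn":5,"fingers":0},{"linear":[40,-60,60],"turn":11,"fingers":0},{"linear":[60,-90,80],"turn":17,"fingers":0},{"linear":[80,-120,90],"turn":23,"fingers":0},{"linear":[110,-150,90],"turn":29,"fingers":0},{"linear":[140,-180,90],"turn":35,"fingers":0},{"linear":[170,-210,90],"turn":35,"fingers":0},{"linear":[190,-240,90],"turn":35,"fingers":0},{"linear":[190,-240,90],"turn":35,"fingers":0},{"linear":[190,-240,90],"turn":35,"fingers":0}]'

```text
time: 2.78
ee_pos: [0.4516, 0.2707, 0.3211]
ee_rot: [-3.141, -0.0, -3.005]
force: [-0.5, 0.0, 0.1]
width: 0.999
grip_force: 0.0
```

```bash
python3 - <<'E'
from h import *
st(); take("wrist","w2",None,1.5)
for l in ["tube_yellow","mark_red","mark_blue","board","fence","knob_left","knob_right","fence_line","fence_grip"]:
    r=spot_in("wrist",l); print(l,[(np.round(x["centre"],3).tolist(),round(x["score"],2)) for x in r[:2]])
E
```

```text
{'time': 2.783, 'q': [0.314, 0.009, 1.613, -0.0, 1.52, -1.393], 'ee_pos': [0.452, 0.271, 0.321], 'ee_rot': [-3.141, -0.0, -3.005], 'force': [-0.484, 0.007, 0.125], 'width': 0.999, 'grip_force': 0.0}
tube_yellow [([0.488, 0.35, 0.053], 0.64), ([0.542, 0.27, 0.069], 0.48)]
mark_red [([0.444, 0.288, 0.032], 0.57), ([0.449, 0.242, 0.028], 0.4)]
mark_blue [([0.515, -0.051, 0.014], 0.74), ([0.447, 0.29, 0.036], 0.54)]
board [([0.542, 0.268, 0.068], 0.78), ([0.537, 0.553, 0.043], 0.46)]
fence [([0.578, 0.274, 0.091], 0.69)]
knob_left []
knob_right [([0.582, 0.233, 0.125], 0.63)]
fence_line [([0.576, 0.275, 0.087], 0.92)]
fence_grip [([0.579, 0.272, 0.093], 0.94)]
```

View pics/w2.png

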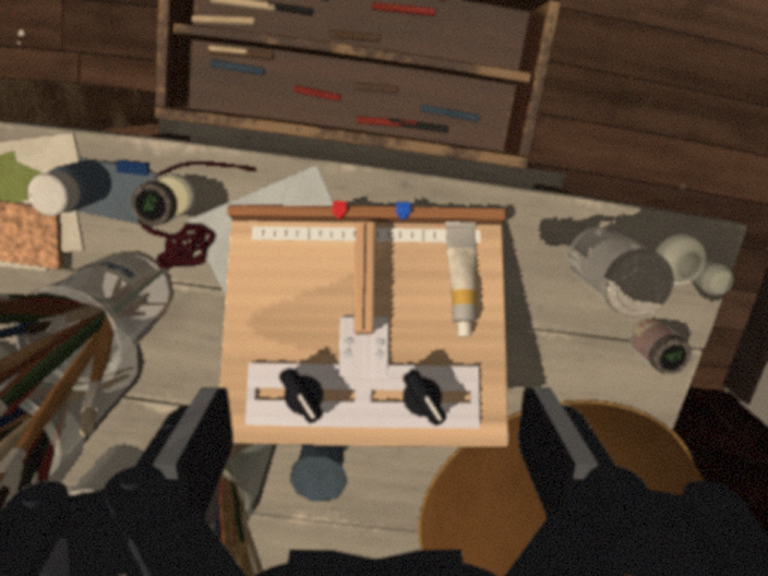

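```bash
python3 - <<'E'
from h import *
d=np.load("pics/w2.npz"); im=d["im"][130:300,148:342]
cv2.imwrite("pics/w2c.png",cv2.resize(im,None,fx=3.5,fy=3.5,interpolation=cv2.INTER_CUBIC))
E
```

```text
(no output)
```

View pics/w2c.png

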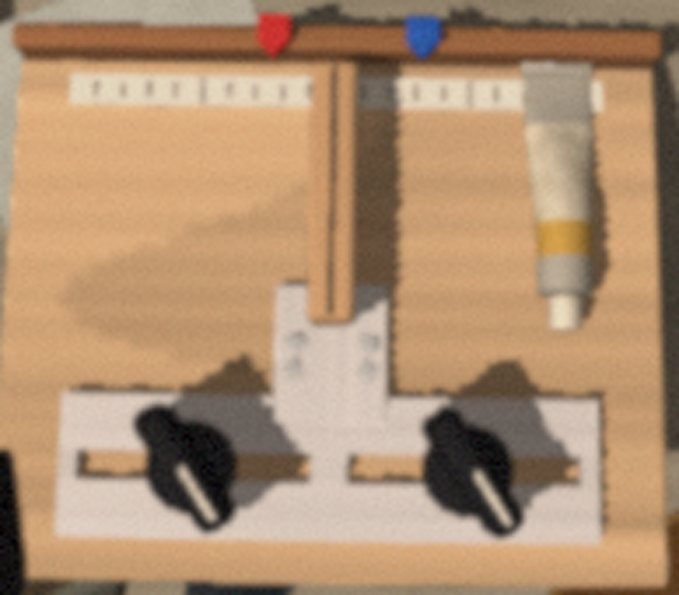

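The crop shows the lip's inner edge from (17,55) to (661,60), with the red tip at (273,54) and the blue tip at (422,55). The blade line runs from (335,65) to (330,318), and the knob bar middles are at (184,470) and (476,472). The tube runs from (557,65) to (563,325). I'll fit the board to these points.

```bash
cat > fit.py <<'E'
from h import *
from scipy.optimize import least_squares
c,s_=np.cos(np.pi/6),np.sin(np.pi/6)
def W(p,X):  # slope coords (u,y,n) mm -> world m
    X=np.atleast_2d(np.array(X,float))/1e3; bx=X[:,0]*c-X[:,2]*s_; bz=X[:,0]*s_+X[:,2]*c+.069
    cy,sy=np.cos(p[2]),np.sin(p[2])
    return np.c_[p[0]+bx*cy-X[:,1]*sy,p[1]+bx*sy+X[:,1]*cy,bz]
def inv(P,px,p,n): # pixel -> (u,y) on plane n
    f=lambda q: (proj(P,W(p,[q[0],q[1],n]))-px).ravel()
    return least_squares(f,[0,0]).x
E
python3 - <<'E'
from fit import *
P=dict(np.load("pics/w2.npz")); f=lambda a:np.array(a)/3.5+[148,130]
obs=[((-100,-120,14),(17,55),0),((-100,120,14),(661,60),0),((90,120,0),(668,585),0),((50,-47.5,39),(184,470),0),((50,47.5,39),(476,472),0),
((25,-95,5),(62,392),1),((25,95,5),(600,397),1),((75,-95,5),(55,537),1),((75,95,5),(601,543),1),((-92,0,26),(335,65),1),((0,0,26),(330,318),1)]
px=np.array([f(o[1]) for o in obs])
def res(p):
    X=np.array([np.array(o[0],float)+[0,p[3]*1e3*o[2],0] for o in obs]); return (proj(P,W(p,X))-px).ravel()
r=least_squares(res,[.54,.27,.1,0]); p=r.x; print(p,np.degrees(p[2])); print(np.round(r.fun.reshape(-1,2),1).tolist())
np.save("p.npy",p)
for n,a,h in [("red",(273,54),16),("redtop",(274,25),16),("blue",(422,55),16),("bluetop",(423,25),16),("line",(335,66),26),("tube lo",(557,65),19),("tube hi",(563,325),12),("tubeband",(565,238),19)]: print(n,np.round(inv(P,f(a),p,h),1))
for k,t in [("R",((157,420),(212,518))),("L",((446,422),(505,522)))]:
    a,b=[inv(P,f(q),p,39) for q in t]; d=b-a; print(k,a,b,"q=",.7-np.arctan2(d[1],d[0]))
E
```

```text
[ 0.5474363   0.2753318   0.12534496 -0.00075713] 7.181737166737879
[[-1.6, -1.7], [0.7, -1.0], [1.0, 0.5], [-0.4, -0.1], [0.4, 0.4], [0.2, 0.6], [-0.5, 1.0], [0.3, 0.3], [0.0, 0.5], [-0.2, -0.8], [0.1, 1.0]]
red [-98.1 -23.3]
redtop [-109.3  -23.2]
blue [-98.4  30.9]
bluetop [-109.9   31.3]
line [-90.5  -0.5]
tube lo [-94.4  79.6]
tube hi [-1.  80.9]
tubeband [-30.9  81. ]
R [ 34.21659397 -56.37205759] [ 65.08895349 -37.5590629 ] q= 0.15271206189033948
L [33.69611642 37.42972388] [65.35926897 56.36363801] q= 0.1610675322042302
```

```bash
python3 - <<'E'
from fit import *
p=np.load("p.npy")
print("tube",W(p,[[-50,80.3,9.5]]),"grip fence",W(p,[[-45,-.6,16]]))
for n in ["top","scene"]:
    P=take(n,n+"1"); im=np.load(f"pics/{n}1.npz")["im"]
    ctr=proj(P,[[.515,-.075,.012]])[0]; print(n,ctr)
    hsv=cv2.cvtColor(np.ascontiguousarray(im),cv2.COLOR_BGR2HSV); x,y=ctr.astype(int)
    h0=np.median(hsv[y-4:y+5,x-6:x+7].reshape(-1,3),0); print(h0)
    m=(np.abs(hsv.astype(int)-h0)<[6,60,50]).all(2).astype(np.uint8); mm=np.zeros_like(m); mm[y-40:y+41,x-50:x+51]=m[y-40:y+41,x-50:x+51]
    mm=cv2.morphologyEx(mm,cv2.MORPH_CLOSE,np.ones((3,3))); k,lab,stt,cen=cv2.connectedComponentsWithStats(mm); l=lab[y,x]; 
    cs,_=cv2.findContours((lab==l).astype(np.uint8),0,2); r=cv2.minAreaRect(cs[0]); print(r,stt[l])
    rv=lambda px:least_squares(lambda q:(proj(P,[[q[0],q[1],.012]])-px).ravel(),[.5,0]).x
    for q in cv2.boxPoints(r): print(np.round(rv(q),3))
    print("centre",rv(np.array(r[0])))
E
```

```text
tube [[0.48972314 0.34899459 0.05222724]] grip fence [[0.50090867 0.26886432 0.06035641]]
top [371.24818215 192.18291753]
[ 22. 135. 246.]
((362.5, 178.0), (52.0, 59.0), 90.0) [ 333  152   60   53 1605]
[0.63  0.027]
[ 0.626 -0.138]
[ 0.481 -0.131]
[0.485 0.032]
centre [ 0.55506425 -0.05241756]
scene [323.53739175 285.46007031]
[ 14. 126. 153.]
((334.2999572753906, 273.1000061035156), (51.08711624145508, 85.14519500732422), 77.47119140625) [ 289  245   85   58 2416]
[0.51  0.045]
[ 0.723 -0.026]
[ 0.611 -0.16 ]
[ 0.427 -0.09 ]
centre [ 0.56235827 -0.06089268]
```

Call:
drive_tool --motion '[{"linear":[0,20,-30],"turn":0,"fingers":0},{"linear":[10,50,-70],"turn":0,"fingers":0},{"linear":[30,70,-110],"turn":-1,"fingers":0},{"linear":[36,78,-150],"turn":-1,"fingers":0},{"linear":[36,78,-190],"turn":-1,"fingers":0},{"linear":[36,78,-215],"turn":-1,"fingers":0.2},{"linear":[36,78,-215],"turn":-1,"fingers":0.3},{"linear":[36,78,-215],"turn":-1,"fingers":0.3}]'

```text
time: 4.05
ee_pos: [0.4845, 0.35, 0.1043]
ee_rot: [-3.14, -0.005, -3.018]
force: [-0.2, -0.2, 0.3]
width: 0.701
grip_force: 0.0
```

Call:
drive_tool --motion '[{"linear":[4,-2,-25],"turn":0,"fingers":0.3},{"linear":[4,-2,-45],"turn":0,"fingers":0.3},{"linear":[4,-2,-56],"turn":0,"fingers":0.3},{"linear":[4,-2,-56],"turn":0,"fingers":0.4},{"linear":[4,-2,-56],"turn":0,"fingers":0.5}]' --squeeze 25

```text
time: 4.47
ee_pos: [0.4913, 0.3492, 0.0523]
ee_rot: [3.141, 0.002, -3.018]
force: [-0.1, 1.1, 0.3]
width: 0.502
grip_force: 0.0
```

```bash
python3 - <<'E'
from fit import *
st(); take("wrist","w3",None,1.5)
E
```

```text
{'time': 4.467, 'q': [0.421, 0.453, 1.654, 0.0, 1.033, -1.273], 'ee_pos': [0.491, 0.349, 0.052], 'ee_rot': [3.141, 0.002, -3.018], 'force': [-0.089, 1.071, 0.271], 'width': 0.502, 'grip_force': 0.0}
```

View pics/w3.png

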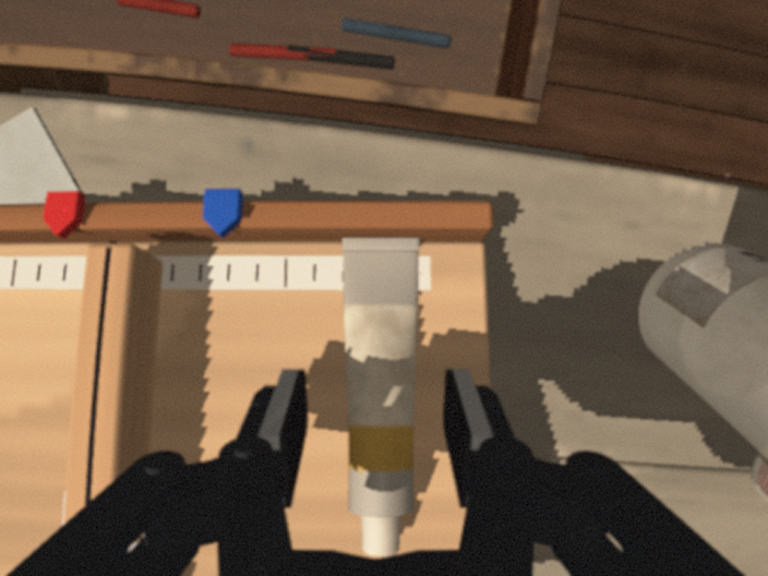

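The tube (x 345–418) is centred between the fingers near its middle, so I'll close.

Call:
drive_tool --motion '[{"linear":[0,0,-2],"turn":0,"fingers":0.6},{"linear":[0,0,-2],"turn":0,"fingers":0.8},{"linear":[0,0,-2],"turn":0,"fingers":0.9},{"linear":[0,0,-2],"turn":0,"fingers":0.9},{"linear":[0,0,-2],"turn":0,"fingers":0.9},{"linear":[0,0,-2],"turn":0,"fingers":0.9}]' --squeeze 30

```text
time: 5.02
ee_pos: [0.4912, 0.3492, 0.0499]
ee_rot: [3.141, 0.002, -3.018]
force: [-0.9, -0.5, 6.5]
width: 0.245
grip_force: 29.4
```

Call:
drive_tool --motion '[{"linear":[0,0,4],"turn":0,"fingers":0.9},{"linear":[0,0,15],"turn":0,"fingers":0.9},{"linear":[0,0,35],"turn":0,"fingers":0.9},{"linear":[0,0,60],"turn":0,"fingers":0.9},{"linear":[-10,0,90],"turn":0,"fingers":0.9},{"linear":[-30,0,120],"turn":0,"fingers":0.9},{"linear":[-50,-10,150],"turn":0,"fingers":0.9},{"linear":[-70,-25,180],"turn":-4,"fingers":0.9},{"linear":[-90,-50,190],"turn":-10,"fingers":0.9},{"linear":[-90,-60,190],"turn":-16,"fingers":0.9}]'

```text
time: 5.85
ee_pos: [0.3988, 0.2882, 0.2425]
ee_rot: [3.139, 0.004, 2.983]
force: [-0.0, -0.2, -1.1]
width: 0.24
grip_force: 29.3
```

Call:
drive_tool --motion '[{"linear":[0,-25,0],"turn":-6,"fingers":0.9},{"linear":[0,-50,0],"turn":-12,"fingers":0.9},{"linear":[0,-75,0],"turn":-18,"fingers":0.9},{"linear":[0,-100,0],"turn":-24,"fingers":0.9},{"linear":[0,-130,0],"turn":-30,"fingers":0.9},{"linear":[0,-160,0],"turn":-36,"fingers":0.9},{"linear":[0,-190,0],"turn":-42,"fingers":0.9},{"linear":[0,-220,0],"turn":-48,"fingers":0.9},{"linear":[0,-240,0],"turn":-54,"fingers":0.9},{"linear":[0,-240,0],"turn":-60,"fingers":0.9}]'

```text
time: 6.68
ee_pos: [0.4003, 0.0457, 0.2392]
ee_rot: [3.141, 0.002, 1.93]
force: [-0.7, 0.4, -1.0]
width: 0.239
grip_force: 29.3
```

```bash
python3 - <<'E'
from fit import *
st(); P=take("wrist","w4",None,1.5); im=np.load("pics/w4.npz")["im"]
for l in ["mat","tube_yellow"]:
    r=spot_in("wrist",l); print(l,[(np.round(x["centre"],3).tolist(),round(x["score"],2)) for x in r[:2]])
for q in [(.485,-.13),(.545,-.13),(.545,-.02),(.485,-.02)]: print(proj(P,[[*q,.012]])*1.5)
E
```

```text
{'time': 6.683, 'q': [-0.182, -0.24, 2.0, -0.001, 1.38, -0.541], 'ee_pos': [0.4, 0.046, 0.239], 'ee_rot': [3.141, 0.002, 1.93], 'force': [-0.67, 0.418, -1.047], 'width': 0.239, 'grip_force': 29.347}
mat [([0.521, -0.044, 0.013], 0.7)]
tube_yellow [([0.402, 0.048, 0.24], 0.83)]
[[394.7595307  450.51699183]]
[[457.85188563 469.81753679]]
[[512.77508858 366.22402318]]
[[445.32886903 342.92661329]]
```

View pics/w4.png

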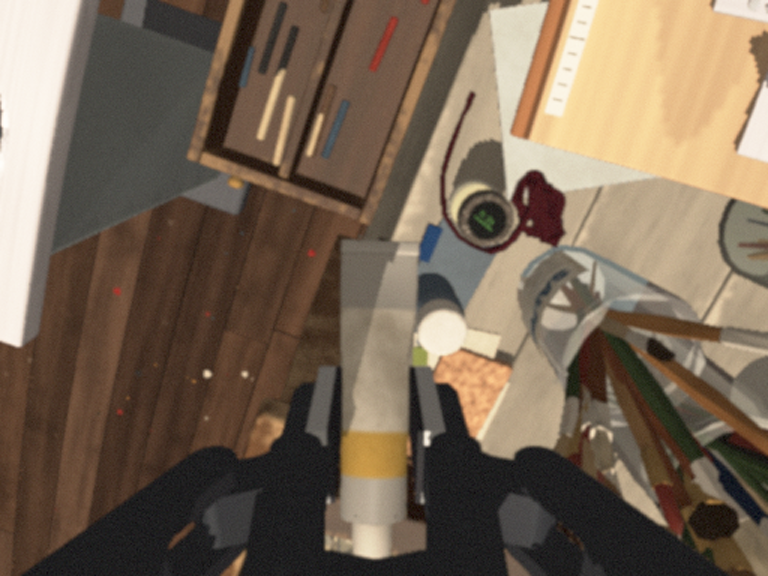

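The tube is held level across the fingers. The mat's visible left end is near (440–510, 350–440), and the ink bottle cap at (440,332) is near its near-left corner. Next I'll fit the mat rectangle numerically.

```bash
python3 - <<'E'
from fit import *
from scipy.optimize import differential_evolution
def rect(x,y,t,gx,gy,z=.012):
    c_,s=np.cos(t),np.sin(t); return np.c_[x+gx*c_-gy*s,y+gx*s+gy*c_,np.full(gx.size,z)]
a,b=np.meshgrid(np.linspace(-.038,.038,39),np.linspace(-.063,.063,64)); a,b=a.ravel(),b.ravel()
ins=(abs(a)<.029)&(abs(b)<.054); ring=(abs(a)>.031)|(abs(b)>.056)
for n in ["top1","scene1"]:
    P=dict(np.load(f"pics/{n}.npz")); lab=cv2.cvtColor(np.ascontiguousarray(P["im"]),cv2.COLOR_BGR2LAB).astype(np.float32)[:,:,1]
    def f(v):
        q=proj(P,rect(*v,a,b)).astype(np.float32); s=cv2.remap(lab,q[:,:1],q[:,1:],1).ravel(); return np.median(s[ring])-s[ins].mean()+.5*s[ins].std()+.5*np.clip(s[ring]-np.median(s[ring]),0,None).mean()
    r=differential_evolution(f,[(.48,.55),(-.12,-.03),(-.2,.2)],seed=1); print(n,r.x,r.fun)
for c in ["top","scene"]:
  snapshot(c)
  for l in ["ink_bottle","small_jar","mat","tube_yellow"]:
    r=spot_in(c,l); print(c,l,[(np.round(x["centre"],3).tolist(),round(x["score"],2)) for x in r[:2]])
im=np.load("pics/top1.npz")["im"][150:240,310:420]; P=dict(np.load("pics/top1.npz"))
im=cv2.resize(im,None,fx=6,fy=6,interpolation=cv2.INTER_CUBIC)
q=proj(P,rect(.515,-.078,0,np.array([-.03,.03,.03,-.03]),np.array([-.055,-.055,.055,.055])))
cv2.polylines(im,[((q-[310,150]+.5)*6).astype(np.int32)],True,(255,0,0),1); cv2.imwrite("pics/matc.png",im)
E
```

```text
top1 [ 0.51339714 -0.04806362 -0.01925243] -3.013702154159546
scene1 [ 0.51456788 -0.07134642  0.00915178] -5.6448469161987305
top ink_bottle [([0.46, 0.088, 0.059], 0.49)]
top small_jar [([0.461, 0.091, 0.055], 0.49), ([0.538, 0.554, 0.045], 0.41)]
top mat [([0.512, -0.076, 0.012], 0.72)]
top tube_yellow [([0.388, 0.082, 0.213], 0.63), ([0.571, 0.324, 0.122], 0.61)]
scene ink_bottle [([0.452, 0.002, 0.052], 0.91), ([0.404, 0.027, 0.254], 0.75)]
scene small_jar [([0.454, 0.077, 0.04], 0.79), ([0.518, 0.258, 0.079], 0.54)]
scene mat [([0.513, -0.072, 0.01], 0.96), ([0.514, 0.222, 0.048], 0.47)]
scene tube_yellow [([0.518, 0.253, 0.078], 0.73), ([0.402, 0.028, 0.256], 0.55)]
```

View pics/matc.png

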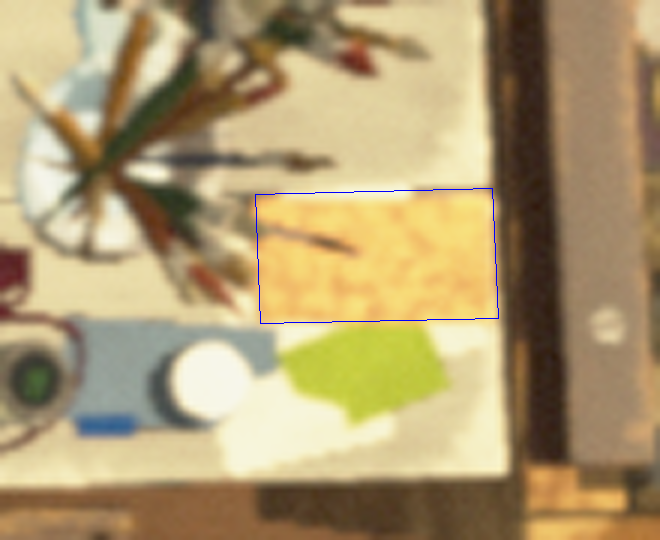

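The blue rectangle centred at (0.515,-0.078) fits the mat well, and the ink bottle stands clear at about (0.455,0.00). I'll move over the mat.

Call:
drive_tool --motion '[{"linear":[0,-30,0],"turn":-6,"fingers":0.9},{"linear":[0,-60,0],"turn":-12,"fingers":0.9},{"linear":[0,-90,0],"turn":-18,"fingers":0.9},{"linear":[20,-112,0],"turn":-20.5,"fingers":0.9},{"linear":[50,-113,0],"turn":-20.5,"fingers":0.9},{"linear":[85,-113,-20],"turn":-20.5,"fingers":0.9},{"linear":[115,-113,-50],"turn":-20.5,"fingers":0.9},{"linear":[115,-113,-85],"turn":-20.5,"fingers":0.9},{"linear":[115,-113,-120],"turn":-20.5,"fingers":0.9},{"linear":[115,-113,-145],"turn":-20.5,"fingers":0.9}]'

```text
time: 8.17
ee_pos: [0.5141, -0.0636, 0.0898]
ee_rot: [-3.138, -0.001, 1.582]
force: [-0.6, 0.6, -1.1]
width: 0.242
grip_force: 29.5
```

```bash
python3 - <<'E'
from fit import *
st()
E
```

```text
{'time': 8.167, 'q': [-0.353, 0.236, 1.857, -0.0, 1.052, -0.363], 'ee_pos': [0.514, -0.064, 0.09], 'ee_rot': [-3.138, -0.001, 1.582], 'force': [-0.589, 0.596, -1.1], 'width': 0.242, 'grip_force': 29.471}
```

Call:
drive_tool --motion '[{"linear":[0,-3,-20],"turn":-0.6,"fingers":0.9},{"linear":[0,-3,-36],"turn":-0.6,"fingers":0.9},{"linear":[0,-3,-44],"turn":-0.6,"fingers":0.9},{"linear":[0,-3,-48],"turn":-0.6,"fingers":0.9},{"linear":[0,-3,-50],"turn":-0.6,"fingers":0.9}]' --squeeze 20

```text
time: 8.58
ee_pos: [0.5154, -0.0672, 0.0431]
ee_rot: [-3.141, -0.0, 1.571]
force: [-0.4, -0.2, -0.4]
width: 0.243
grip_force: 29.5
```

Call:
drive_tool --motion '[{"linear":[0,-2,-2],"turn":0,"fingers":0.9},{"linear":[0,-3,-4],"turn":0,"fingers":0.9},{"linear":[0,-5,-7],"turn":0,"fingers":0.9},{"linear":[0,-5,-7],"turn":0,"fingers":0.9}]'

```text
time: 8.92
ee_pos: [0.5163, -0.0729, 0.037]
ee_rot: [3.139, 0.001, 1.57]
force: [1.4, 0.1, 1.9]
width: 0.245
grip_force: 30.6
```

Call:
drive_tool --motion '[{"linear":[0,-1,-3],"turn":0,"fingers":0.85},{"linear":[0,-2,-5],"turn":0,"fingers":0.85},{"linear":[0,-3,-7],"turn":0,"fingers":0.85},{"linear":[0,-3,-9],"turn":0,"fingers":0.85},{"linear":[0,-3,-9],"turn":0,"fingers":0.85}]' --squeeze 20

```text
time: 9.33
ee_pos: [0.5152, -0.0754, 0.027]
ee_rot: [-3.141, -0.0, 1.57]
force: [1.2, -2.0, 4.0]
width: 0.239
grip_force: 33.2
```

```bash
python3 - <<'E'
from fit import *
st(); take("wrist","w5",None,1.5)
E
```

```text
{'time': 9.333, 'q': [-0.374, 0.348, 1.873, -0.0, 0.921, -0.373], 'ee_pos': [0.515, -0.075, 0.027], 'ee_rot': [-3.141, -0.0, 1.57], 'force': [1.161, -1.98, 4.032], 'width': 0.239, 'grip_force': 33.173}
```

View pics/w5.png

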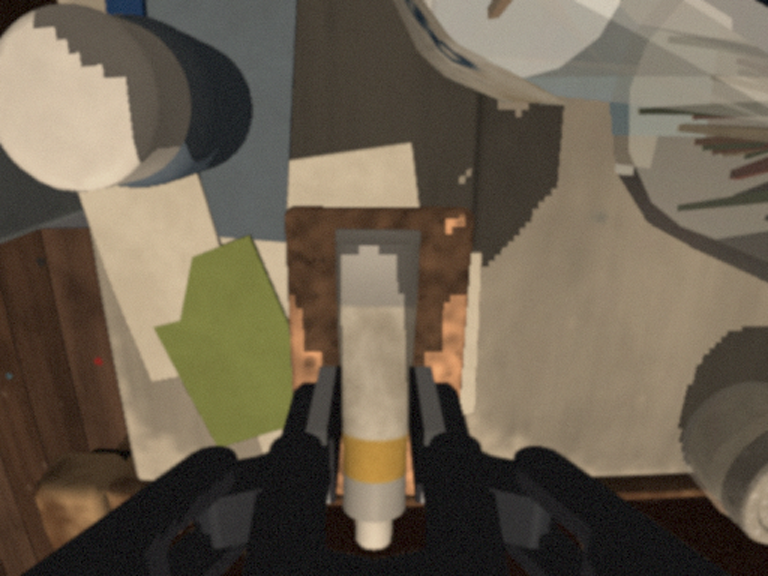

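The tube is centred across the mat (x 340–418 on mat 287–468) and its low end is about 7 mm inside the mat's left end. It is pivoting level in the grip, so I'll keep lowering.

Call:
drive_tool --motion '[{"linear":[0,0,-2],"turn":0,"fingers":0.85},{"linear":[0,-1,-4],"turn":0,"fingers":0.85},{"linear":[0,-1,-5],"turn":0,"fingers":0.85},{"linear":[0,-1,-6],"turn":0,"fingers":0.85},{"linear":[0,-1,-7],"turn":0,"fingers":0.85},{"linear":[0,-1,-7],"turn":0,"fingers":0.85}]'

```text
time: 9.88
ee_pos: [0.5151, -0.0762, 0.02]
ee_rot: [-3.141, -0.0, 1.57]
force: [0.3, -2.1, 3.5]
width: 0.238
grip_force: 33.5
```

Call:
drive_tool --motion '[{"linear":[0,0,-1],"turn":0,"fingers":0.85},{"linear":[0,0,-2],"turn":0,"fingers":0.85},{"linear":[0,0,-2],"turn":0,"fingers":0.85}]'

```text
time: 10.13
ee_pos: [0.5152, -0.0762, 0.0181]
ee_rot: [-3.141, -0.0, 1.57]
force: [0.2, -1.8, 4.2]
width: 0.239
grip_force: 32.6
```

Call:
drive_tool --motion '[{"linear":[0,0,-1],"turn":0,"fingers":0.85},{"linear":[0,0,-2],"turn":0,"fingers":0.85},{"linear":[0,0,-2],"turn":0,"fingers":0.85}]'

```text
time: 10.38
ee_pos: [0.5153, -0.0763, 0.0174]
ee_rot: [-3.141, 0.0, 1.571]
force: [-5.1, -1.1, 17.2]
width: 0.242
grip_force: 35.2
```

Call:
drive_tool --motion '[{"linear":[0,0,1],"turn":0,"fingers":0.74},{"linear":[0,0,1],"turn":0,"fingers":0.7},{"linear":[0,0,1],"turn":0,"fingers":0.65},{"linear":[0,0,1],"turn":0,"fingers":0.55},{"linear":[0,0,1],"turn":0,"fingers":0.5},{"linear":[0,0,1],"turn":0,"fingers":0.5}]'

```text
time: 10.88
ee_pos: [0.515, -0.0761, 0.0169]
ee_rot: [-3.141, -0.0, 1.571]
force: [0.1, 1.0, -0.6]
width: 0.499
grip_force: 0.0
```

```bash
python3 - <<'E'
from fit import *
st(); P=take("wrist","w6",None,1.5); T=P["cam_to_world"]
im=P and np.load("pics/w6.npz")["im"]; hsv=cv2.cvtColor(np.ascontiguousarray(im),cv2.COLOR_BGR2HSV)
m=(abs(hsv[...,0].astype(int)-21)<5)&(hsv[...,1]>120)&(hsv[...,2]>90); m[:, :200]=0; m[:,300:]=0; ys,xs=np.nonzero(m); print(len(xs),xs.mean()*1.5,ys.mean()*1.5,ys.min()*1.5,ys.max()*1.5,hsv[306,250])
for y in np.arange(-.03,-.14,-.02): print(y,proj(P,[[.515,y,.031]])*1.5)
E
```

```text
{'time': 10.883, 'q': [-0.375, 0.367, 1.874, 0.0, 0.901, -0.375], 'ee_pos': [0.515, -0.076, 0.017], 'ee_rot': [-3.141, -0.0, 1.571], 'force': [0.072, 0.964, -0.596], 'width': 0.499, 'grip_force': 0.0}
958 375.22546972860124 458.61012526096033 435.0 480.0 [ 18 164 210]
-0.03 [[374.87883793 263.3575373 ]]
-0.05 [[374.82423008 333.35997973]]
-0.07 [[374.77469538 396.78605781]]
-0.09000000000000001 [[374.72991805 454.05867218]]
-0.11000000000000001 [[374.68952863 505.66520717]]
-0.13 [[374.65314391 552.10750995]]
```

```bash
python3 - <<'E'
from fit import *
P=dict(np.load("pics/w6.npz"))
rv=lambda px,z:np.round(least_squares(lambda q:(proj(P,[[q[0],q[1],z]])-px).ravel(),[.5,0]).x,4)
g=cv2.cvtColor(np.ascontiguousarray(P["im"]),cv2.COLOR_BGR2HSV)
print("col250 V",g[120:180,250,2].tolist()); print("col250 S",g[120:180,250,1].tolist()); print("col205",g[120:180,205,1].tolist())
for r in range(130,160,3): print(r,rv(np.array([250,r]),.012),rv(np.array([250,r]),.021))
print("row200 S",g[200,180:325,1].tolist())
for cx in (190,192,310,312): print(cx,rv(np.array([cx,200]),.012))
E
```

```text
col250 V [210, 209, 206, 208, 205, 210, 205, 204, 206, 204, 203, 201, 200, 201, 201, 197, 196, 200, 197, 180, 130, 90, 70, 75, 76, 78, 80, 80, 79, 82, 77, 77, 76, 85, 89, 93, 86, 88, 87, 84, 88, 87, 84, 86, 85, 89, 88, 84, 88, 86, 89, 89, 93, 89, 87, 88, 88, 94, 88, 92]
col250 S [63, 65, 63, 64, 65, 63, 63, 64, 62, 64, 64, 66, 61, 65, 65, 65, 65, 66, 69, 68, 75, 91, 117, 116, 121, 121, 124, 121, 123, 128, 129, 126, 81, 51, 46, 49, 47, 43, 47, 46, 46, 47, 42, 53, 45, 49, 49, 46, 43, 42, 54, 46, 52, 54, 47, 52, 41, 52, 43, 47]
col205 [64, 64, 62, 63, 63, 64, 65, 64, 66, 65, 64, 68, 67, 68, 67, 65, 66, 68, 67, 68, 82, 104, 128, 114, 134, 128, 126, 144, 124, 117, 131, 129, 128, 123, 124, 135, 120, 130, 130, 133, 139, 136, 126, 123, 125, 126, 134, 123, 124, 126, 123, 124, 123, 135, 122, 135, 118, 135, 119, 120]
130 [ 0.515  -0.0151] [ 0.515  -0.0137]
133 [ 0.515  -0.0164] [ 0.515  -0.0149]
136 [ 0.515  -0.0177] [ 0.515  -0.0161]
139 [ 0.515 -0.019] [ 0.515  -0.0174]
142 [ 0.515  -0.0203] [ 0.515  -0.0186]
145 [ 0.515  -0.0217] [ 0.515  -0.0199]
148 [ 0.515 -0.023] [ 0.515  -0.0211]
151 [ 
[... 158 characters left out ...]
76, 117, 135, 124, 114, 119, 142, 124, 129, 124, 126, 112, 131, 134, 136, 118, 135, 127, 120, 122, 123, 131, 128, 130, 129, 130, 128, 131, 132, 130, 131, 129, 126, 116, 71, 55, 50, 52, 52, 55, 51, 49, 49, 50, 52, 51, 50, 51, 50, 49, 52, 50, 48, 49, 50, 50, 50, 48, 50, 55, 50, 49, 47, 47, 48, 50, 44, 48, 47, 48, 47, 54, 51, 49, 49, 48, 46, 53, 51, 50, 48, 53, 49, 50, 48, 50, 49, 54, 55, 61, 92, 108, 137, 129, 115, 134, 126, 126, 126, 129, 126, 129, 121, 126, 133, 122, 132, 120, 129, 122, 124, 124, 115, 128, 145, 133, 131, 118, 124, 136, 126, 122, 123, 126, 127, 140, 109, 80, 66, 65, 68, 64, 65, 65, 67, 70]
190 [ 0.4873 -0.0474]
192 [ 0.4882 -0.0474]
310 [ 0.5428 -0.0473]
312 [ 0.5437 -0.0473]
```

The numbers put the tube on the mat middle within about 1 mm in both directions. I'll retreat upward, then go to the fence.

Call:
drive_tool --motion '[{"linear":[0,0,10],"turn":0,"fingers":0.5},{"linear":[0,0,30],"turn":0,"fingers":0.4},{"linear":[0,0,70],"turn":0,"fingers":0.4},{"linear":[0,0,110],"turn":0,"fingers":0.4},{"linear":[-10,0,150],"turn":0,"fingers":0.4},{"linear":[-40,0,190],"turn":0,"fingers":0.4},{"linear":[-75,5,220],"turn":7,"fingers":0.4},{"linear":[-110,20,230],"turn":14,"fingers":0.4},{"linear":[-115,50,230],"turn":21,"fingers":0.4},{"linear":[-115,85,230],"turn":28,"fingers":0.4}]'

```text
time: 11.77
ee_pos: [0.3989, 0.0084, 0.2498]
ee_rot: [3.139, 0.003, 2.061]
force: [1.9, 0.0, 0.4]
width: 0.604
grip_force: 0.0
```

Call:
drive_tool --motion '[{"linear":[0,35,0],"turn":7,"fingers":0.4},{"linear":[0,70,0],"turn":14,"fingers":0.4},{"linear":[0,105,0],"turn":21,"fingers":0.4},{"linear":[0,140,0],"turn":28,"fingers":0.4},{"linear":[0,175,0],"turn":35,"fingers":0.4},{"linear":[0,210,0],"turn":42,"fingers":0.4},{"linear":[0,240,-10],"turn":49,"fingers":0.4},{"linear":[20,260,-30],"turn":56,"fingers":0.4},{"linear":[50,260,-60],"turn":63,"fingers":0.4},{"linear":[80,260,-80],"turn":69.5,"fingers":0.4}]'

```text
time: 12.6
ee_pos: [0.4799, 0.2705, 0.1664]
ee_rot: [3.141, 0.0, -3.001]
force: [0.4, -0.8, -0.0]
width: 0.598
grip_force: 0.0
```

```bash
python3 - <<'E'
from fit import *
st()
E
```

```text
{'time': 12.6, 'q': [0.298, 0.195, 1.729, 0.0, 1.218, -1.414], 'ee_pos': [0.48, 0.27, 0.166], 'ee_rot': [3.141, 0.0, -3.001], 'force': [0.446, -0.816, -0.043], 'width': 0.598, 'grip_force': 0.0}
```

Call:
drive_tool --motion '[{"linear":[10,0,-35],"turn":-0.4,"fingers":0.4},{"linear":[21,0,-70],"turn":-0.4,"fingers":0.4},{"linear":[21,0,-98],"turn":-0.4,"fingers":0.4},{"linear":[21,0,-112],"turn":-0.4,"fingers":0.4},{"linear":[21,0,-112],"turn":-0.4,"fingers":0.55},{"linear":[21,0,-112],"turn":-0.4,"fingers":0.7},{"linear":[21,0,-112],"turn":-0.4,"fingers":0.8},{"linear":[21,0,-112],"turn":-0.4,"fingers":0.9},{"linear":[21,0,-112],"turn":-0.4,"fingers":0.95},{"linear":[21,0,-112],"turn":-0.4,"fingers":0.95}]' --squeeze 30

```text
time: 13.43
ee_pos: [0.5025, 0.2691, 0.0573]
ee_rot: [3.141, 0.003, -3.018]
force: [-1.1, -0.7, 7.2]
width: 0.178
grip_force: 33.2
```

```bash
python3 - <<'E'
from fit import *
st(); P=take("wrist","w7",None,1.5); p=np.load("p.npy"); im=np.load("pics/w7.npz")["im"]
hsv=cv2.cvtColor(np.ascontiguousarray(im),cv2.COLOR_BGR2HSV).astype(int)
for nm,h in [("red",(lambda H:(H<6)|(H>174))),("blue",lambda H:abs(H-112)<12)]:
    m=h(hsv[...,0])&(hsv[...,1]>190)&(hsv[...,2]>80); pr=proj(P,W(p,[[-105,0,14]]))[0]; 
    m[:int(pr[1])-30]=0; m[int(pr[1])+30:]=0; ys,xs=np.nonzero(m); print(nm,len(xs),xs.min(),xs.max(),ys.min(),ys.max())
    if len(xs):
      for y in range(ys.min(),ys.max()+1):
        x=xs[ys==y]; print(y,x.min(),x.max(),np.round(inv(P,np.array([(x.min()+x.max())/2,y]),p,16),1))
v=cv2.cvtColor(np.ascontiguousarray(im),cv2.COLOR_BGR2GRAY).astype(int)
for u in (-92,-85,-75,-65): 
    q=proj(P,W(p,[[u,-.8,26]]))[0]; r=int(q[1]); seg=v[r,int(q[0])-12:int(q[0])+13]; print(u,np.round(q,1),seg.tolist())
E
```

```text
{'time': 13.433, 'q': [0.284, 0.384, 1.741, 0.0, 1.013, -1.411], 'ee_pos': [0.502, 0.269, 0.057], 'ee_rot': [3.141, 0.003, -3.018], 'force': [-1.056, -0.684, 7.195], 'width': 0.178, 'grip_force': 33.242}
red 531 192 215 122 151
122 198 210 [-113.6  -23.7]
123 194 213 [-113.1  -23.9]
124 193 214 [-112.5  -23.9]
125 193 214 [-112.   -23.9]
126 193 214 [-111.5  -23.8]
127 193 215 [-110.9  -23.6]
128 194 215 [-110.4  -23.3]
129 193 215 [-109.9  -23.5]
130 193 215 [-109.3  -23.5]
131 192 215 [-108.8  -23.8]
132 192 215 [-108.3  -23.7]
133 193 215 [-107.7  -23.5]
134 192 215 [-107.2  -23.7]
135 192 215 [-106.7  -23.7]
136 193 215 [-106.1  -23.4]
137 192 215 [-105.6  -23.7]
138 192 215 [-105.1  -23.7]
139 193 215 [-104.6  -23.4]
140 193 215 [-104.   -23.4]
141 194 214 [-103.5  -23.4]
142 194 213 [-103.   -23.6]
143 195 211 [-102.5  -23.8]
144 196 211 [-101.9  -23.6]
145 197 209 [-101.4  -23.8]
146 197 208 [-100.9  -24. ]
147 199 208 [-100.4  -23.5]
148 200 207 [-99.9 -23.5]
149 201 206 [-99.3 -23.5]
150 201 204 [-98.8 -24. ]
151 204 204 [-98.3 -23.2]
blue 53 303 324 124 150
124 306 322 [-112.6   31.9]
125 316 316 [-112.    32.9]
126 316 317 [-111.5   33.1]
127 316 323 [-111.    34.6]
128 310 323 [-110.4   33.1]
129 310 310 [-109.9   29.8]Traceback (most recent call last):
  File "<stdin>", line 9, in <module>
    return umr_minimum(a, axis, None, out, keepdims, initial, where)
ValueError: zero-size array to reduction operation minimum which has no identity
```

```bash
cat > line.py <<'E'
from fit import *
def lines(P,im,p,s):
    v=cv2.cvtColor(np.ascontiguousarray(im),cv2.COLOR_BGR2GRAY).astype(float); out=[]
    for u in (-90,-85,-80,-75,-70):
        a=np.arange(-5,5.01,.1); q=proj(P,W(p,np.c_[np.full(a.size,u),s+a,np.full(a.size,26)])).astype(np.float32)
        g=cv2.remap(v,q[:,:1],q[:,1:],1).ravel(); w=np.clip(np.median(g)-15-g,0,None); i=g.argmin(); k=abs(a-a[i])<1.5
        out.append((u,round(s+(w*a)[k].sum()/max(w[k].sum(),1e-9),2),round(g.min()),round(np.median(g))))
    return out
E
python3 - <<'E'
from line import *
P=dict(np.load("pics/w7.npz")); print(lines(P,P["im"],np.load("p.npy"),-.8))
E
```

```text
[(-90, np.float64(-0.4), 46, 142), (-85, np.float64(-0.39), 43, 142), (-80, np.float64(-0.43), 51, 141), (-75, np.float64(-0.41), 52, 142), (-70, np.float64(-0.46), 41, 142)]
```

Call:
drive_tool --motion '[{"linear":[0,0,2],"turn":0,"fingers":0.95},{"linear":[0.4,-3,3],"turn":0,"fingers":0.95},{"linear":[0.8,-6,3],"turn":0,"fingers":0.95},{"linear":[1.2,-10,3],"turn":0,"fingers":0.95},{"linear":[1.8,-14,3],"turn":0,"fingers":0.95},{"linear":[2.3,-18,3],"turn":0,"fingers":0.95},{"linear":[2.7,-21,3],"turn":0,"fingers":0.95},{"linear":[2.8,-22.6,3],"turn":0,"fingers":0.95},{"linear":[2.8,-22.6,3],"turn":0,"fingers":0.95},{"linear":[2.8,-22.6,3],"turn":0,"fingers":0.95}]'

```text
time: 14.32
ee_pos: [0.5052, 0.246, 0.0575]
ee_rot: [3.141, 0.003, -3.018]
force: [7.7, 1.1, -14.7]
width: 0.18
grip_force: 30.9
```

```bash
cat > red.py <<'E'
from line import *
def red(P,im,p):
    hsv=cv2.cvtColor(np.ascontiguousarray(im),cv2.COLOR_BGR2HSV).astype(int)
    q=proj(P,W(p,[[-105,-23.5,15]]))[0].astype(int); m=((hsv[...,0]<6)|(hsv[...,0]>174))&(hsv[...,1]>180)&(hsv[...,2]>60)
    z=np.zeros_like(m); z[q[1]-14:q[1]+15,q[0]-30:q[0]+31]=m[q[1]-14:q[1]+15,q[0]-30:q[0]+31]; ys,xs=np.nonzero(z)
    c=[((xs[ys==y].min()+xs[ys==y].max())/2,y) for y in np.unique(ys)]
    return np.median([inv(P,np.array(k),p,16)[1] for k in c]),len(xs)
E
python3 - <<'E'
from red import *
p=np.load("p.npy"); st(); P=take("wrist","w8",None,1.5); im=np.load("pics/w8.npz")["im"]; print(red(P,im,p)); print(lines(P,im,p,-23.5))
E
```

```text
{'time': 14.317, 'q': [0.242, 0.369, 1.762, -0.0, 1.008, -1.452], 'ee_pos': [0.505, 0.246, 0.057], 'ee_rot': [3.141, 0.003, -3.018], 'force': [7.742, 1.141, -14.736], 'width': 0.18, 'grip_force': 30.921}
(np.float64(-23.417412902815975), 545)
[(-90, np.float64(-23.65), 41, 139), (-85, np.float64(-23.66), 41, 140), (-80, np.float64(-23.68), 45, 139), (-75, np.float64(-23.7), 40, 140), (-70, np.float64(-23.72), 38, 140)]
```

Line and red pointer now agree to about 0.2 mm (line -23.65, red -23.42). I'll release the fence, then compute the knob poses and the lampshade clearance.

Call:
drive_tool --motion '[{"linear":[0,0,-1],"turn":0,"fingers":0.95},{"linear":[-1,0,-2],"turn":0,"fingers":0.82},{"linear":[-1,0,-2],"turn":0,"fingers":0.7},{"linear":[-1,0,-1],"turn":0,"fingers":0.6},{"linear":[-1,0,5],"turn":0,"fingers":0.5},{"linear":[-1,0,20],"turn":0,"fingers":0.5},{"linear":[-1,0,50],"turn":0,"fingers":0.5},{"linear":[-1,0,80],"turn":0,"fingers":0.5},{"linear":[-1,0,110],"turn":0,"fingers":0.5},{"linear":[-1,0,110],"turn":0,"fingers":0.5}]'

```text
time: 15.2
ee_pos: [0.5066, 0.2474, 0.1757]
ee_rot: [3.14, 0.011, -3.017]
force: [0.9, -0.1, 1.2]
width: 0.499
grip_force: 0.0
```

```bash
python3 - <<'E'
from red import *
p=np.load("p.npy"); st(); P=take("wrist","w9",None,1.5); im=np.load("pics/w9.npz")["im"]; print(red(P,im,p)); print(lines(P,im,p,-23.5))
print(W(p,[[50,47.5,27],[50,-47.5,27]]))
A=dict(np.load("pics/top1.npz"));B=dict(np.load("pics/scene1.npz"))
for n,a,b in [("top rim",(150,98),(247,72)),("bottom rim",(161,118),(247,140))]:
    r=least_squares(lambda X:np.r_[(proj(A,X)[0]-a),(proj(B,X)[0]-b)],[.68,.45,.2]); print(n,r.x,r.cost,"px/m",480/(1.34-r.x[2]))
E
```

```text
{'time': 15.2, 'q': [0.244, 0.204, 1.697, 0.0, 1.229, -1.451], 'ee_pos': [0.507, 0.247, 0.176], 'ee_rot': [3.14, 0.011, -3.017], 'force': [0.866, -0.108, 1.238], 'width': 0.499, 'grip_force': 0.0}
(np.float64(-23.459159135473357), 211)
[(-90, np.float64(-23.66), 86, 134), (-85, np.float64(-23.74), 80, 135), (-80, np.float64(-23.72), 82, 135), (-75, np.float64(-23.74), 77, 134), (-70, np.float64(-23.76), 75, 134)]
[[0.57106546 0.32618481 0.11738269]
 [0.58294207 0.23193012 0.11738269]]
top rim [0.71092613 0.47260018 0.30334211] 4.408982368872183 px/m 463.0264259900507
bottom rim [0.72293274 0.49779786 0.06935591] 0.6963193827122746 px/m 377.76117181422217
```

Call:
drive_tool --motion '[{"linear":[20,-4,7],"turn":7,"fingers":0.5},{"linear":[40,-8,7],"turn":14,"fingers":0.5},{"linear":[60,-12,7],"turn":21,"fingers":0.5},{"linear":[78,-15,7],"turn":28,"fingers":0.5},{"linear":[78,-15,7],"turn":35,"fingers":0.5},{"linear":[78,-15,7],"turn":35,"fingers":0.5},{"linear":[78,-15,7],"turn":35,"fingers":0.5}]'

```text
time: 15.83
ee_pos: [0.5801, 0.231, 0.1741]
ee_rot: [3.14, -0.002, -2.411]
force: [0.8, -0.1, -0.5]
width: 0.498
grip_force: 0.0
```

```bash
python3 - <<'E'
from red import *
st(); take("wrist","w10",None,1.5)
E
```

```text
{'time': 15.833, 'q': [0.189, 0.343, 1.526, 0.0, 1.275, -2.113], 'ee_pos': [0.58, 0.231, 0.174], 'ee_rot': [3.14, -0.002, -2.411], 'force': [0.794, -0.115, -0.475], 'width': 0.498, 'grip_force': 0.0}
```

View pics/w10.png

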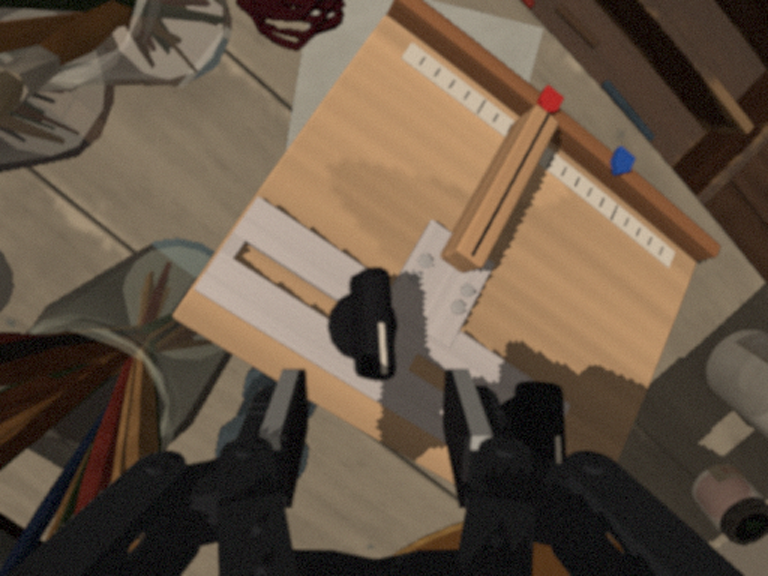

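The right knob's bar (x≈373) is aligned and centred between the fingers (x≈375). I'll descend and grip it.

Call:
drive_tool --motion '[{"linear":[2,0.5,-20],"turn":0,"fingers":0.5},{"linear":[2,0.5,-40],"turn":0,"fingers":0.5},{"linear":[2,0.5,-55],"turn":0,"fingers":0.5},{"linear":[2,0.5,-62],"turn":0,"fingers":0.5},{"linear":[2,0.5,-62],"turn":0,"fingers":0.65},{"linear":[2,0.5,-62],"turn":0,"fingers":0.75},{"linear":[2,0.5,-62],"turn":0,"fingers":0.85},{"linear":[2,0.5,-62],"turn":0,"fingers":0.95},{"linear":[2,0.5,-62],"turn":0,"fingers":0.95}]' --squeeze 40

```text
time: 16.63
ee_pos: [0.5824, 0.2323, 0.114]
ee_rot: [3.141, -0.0, -2.407]
force: [-5.1, 1.8, 2.4]
width: 0.179
grip_force: 37.6
```

Call:
drive_tool --motion '[{"linear":[0,0,0],"turn":-4,"fingers":0.95},{"linear":[0,0,0],"turn":-8,"fingers":0.95},{"linear":[0,0,0],"turn":-12,"fingers":0.95},{"linear":[0,0,0],"turn":-16,"fingers":0.95},{"linear":[0,0,0],"turn":-20,"fingers":0.95},{"linear":[0,0,0],"turn":-24,"fingers":0.95},{"linear":[0,0,0],"turn":-28,"fingers":0.95},{"linear":[0,0,0],"turn":-32,"fingers":0.95},{"linear":[0,0,0],"turn":-36,"fingers":0.95},{"linear":[0,0,0],"turn":-40,"fingers":0.95}]'

```text
time: 17.47
ee_pos: [0.583, 0.2309, 0.1146]
ee_rot: [-3.14, 0.0, -3.108]
force: [-6.5, -5.2, 6.3]
width: 0.142
grip_force: 43.0
```

```bash
python3 - <<'E'
from red import *
p=np.load("p.npy"); st(); print(np.round(get_obs()["moment"],2)); P=take("wrist","w11",None,1.5); im=np.load("pics/w11.npz")["im"]
print(red(P,im,p)); print(lines(P,im,p,-23.5))
E
```

```text
{'time': 17.467, 'q': [0.189, 0.415, 1.56, -0.002, 1.167, -1.414], 'ee_pos': [0.583, 0.231, 0.115], 'ee_rot': [-3.14, 0.0, -3.108], 'force': [-6.491, -5.209, 6.336], 'width': 0.142, 'grip_force': 43.041}
[-0.32  0.78  0.5 ]
(np.float64(nan), 0)
[(-90, np.float64(-23.61), 56, 132), (-85, np.float64(-23.6), 57, 131), (-80, np.float64(-23.62), 55, 132), (-75, np.float64(-23.62), 50, 132), (-70, np.float64(-23.63), 46, 133)]
  return _methods._mean(a, axis=axis, dtype=dtype,
  ret = ret.dtype.type(ret / rcount)
```

Call:
drive_tool --motion '[{"linear":[0,0,0],"turn":-4,"fingers":0.95},{"linear":[0,0,0],"turn":-8,"fingers":0.95},{"linear":[0,0,0],"turn":-12,"fingers":0.95},{"linear":[0,0,0],"turn":-16,"fingers":0.95},{"linear":[0,0,0],"turn":-20,"fingers":0.95},{"linear":[0,0,0],"turn":-24,"fingers":0.95},{"linear":[0,0,0],"turn":-28,"fingers":0.95},{"linear":[0,0,0],"turn":-32,"fingers":0.95},{"linear":[0,0,0],"turn":-35,"fingers":0.95},{"linear":[0,0,0],"turn":-37,"fingers":0.95}]'

```text
time: 18.35
ee_pos: [0.582, 0.2297, 0.1152]
ee_rot: [-3.137, -0.0, 2.531]
force: [-15.9, -9.3, 18.5]
width: 0.141
grip_force: 119.5
```

```bash
python3 - <<'E'
from red import *
st(); print(np.round(get_obs()["moment"],2),np.degrees(get_obs()["ee_rot"][2]))
E
```

```text
{'time': 18.35, 'q': [0.188, 0.414, 1.561, -0.003, 1.171, -0.771], 'ee_pos': [0.582, 0.23, 0.115], 'ee_rot': [-3.137, -0.0, 2.531], 'force': [-15.863, -9.275, 18.482], 'width': 0.141, 'grip_force': 119.516}
[-0.55  2.24  0.82] 145.00330483313024
```

Call:
drive_tool --motion '[{"linear":[1,2,0],"turn":-2,"fingers":0.95},{"linear":[1,2,0],"turn":-4,"fingers":0.95},{"linear":[1,2,0],"turn":-5,"fingers":0.95},{"linear":[1,2,0],"turn":-5,"fingers":0.95}]'

```text
time: 18.68
ee_pos: [0.5819, 0.23, 0.1153]
ee_rot: [-3.133, 0.0, 2.445]
force: [-18.1, -19.4, 19.7]
width: 0.144
grip_force: 128.0
```

```bash
python3 - <<'E'
from red import *
st(); print(np.round(get_obs()["moment"],2),np.degrees(get_obs()["ee_rot"][2]))
E
```

```text
{'time': 18.683, 'q': [0.19, 0.416, 1.557, -0.006, 1.175, -0.682], 'ee_pos': [0.582, 0.23, 0.115], 'ee_rot': [-3.133, 0.0, 2.445], 'force': [-18.067, -19.381, 19.669], 'width': 0.144, 'grip_force': 127.961}
[-1.79  2.55  0.91] 140.0930488279954
```

Call:
drive_tool --motion '[{"linear":[0,0,0],"turn":1,"fingers":0.85},{"linear":[0,0,0],"turn":2,"fingers":0.7},{"linear":[0,0,0],"turn":2,"fingers":0.55},{"linear":[0,0,5],"turn":2,"fingers":0.5},{"linear":[0,0,20],"turn":2,"fingers":0.5},{"linear":[0,0,45],"turn":7,"fingers":0.5},{"linear":[0,0,75],"turn":14,"fingers":0.5},{"linear":[-20,20,100],"turn":21,"fingers":0.5},{"linear":[-50,50,130],"turn":28,"fingers":0.5},{"linear":[-80,70,140],"turn":35,"fingers":0.5}]'

```text
time: 19.52
ee_pos: [0.5101, 0.3016, 0.2556]
ee_rot: [3.139, 0.006, 3.059]
force: [0.2, 0.4, 0.6]
width: 0.496
grip_force: 0.0
```

Call:
drive_tool --motion '[{"linear":[-10,0,20],"turn":6,"fingers":0.5},{"linear":[-10,0,20],"turn":10,"fingers":0.5},{"linear":[-10,0,20],"turn":10,"fingers":0.5}]'

```text
time: 19.77
ee_pos: [0.4985, 0.3021, 0.2743]
ee_rot: [3.14, 0.005, -3.049]
force: [0.1, 0.1, -0.4]
width: 0.5
grip_force: 0.0
```

```bash
cat > bars.py <<'E'
from red import *
def bar(P,im,p,y0):
    # template match: dark-pixel fraction inside the bar's top rectangle against angle
    v=cv2.cvtColor(np.ascontiguousarray(im),cv2.COLOR_BGR2GRAY); best=[]
    hs=cv2.cvtColor(np.ascontiguousarray(im),cv2.COLOR_BGR2HSV)
    r,w=np.meshgrid(np.linspace(-24,24,49),np.linspace(-5,5,11)); r,w=r.ravel(),w.ravel()
    for q in np.arange(-.1,1.7,.02):
        a=.7-q; X=np.c_[50+r*np.cos(a)-w*np.sin(a),y0+r*np.sin(a)+w*np.cos(a),np.full(r.size,38)]
        g=proj(P,W(p,X)).astype(np.float32); s=cv2.remap(v,g[:,:1],g[:,1:],1).ravel(); k=abs(r)>15
        best.append((np.mean(s[k]<45),round(q,2)))
    best=np.array(best); b=best[best[:,0]>=best[:,0].max()-.03]; return b[:,1].mean(),b[:,1].min(),b[:,1].max(),best[:,0].max()
E
python3 - <<'E'
from bars import *
p=np.load("p.npy"); st()
Q=dict(np.load("pics/w2.npz")); print("check w2",bar(Q,Q["im"],p,47.5),bar(Q,Q["im"],p,-47.5))
P=take("wrist","w12",None,1.5); im=np.load("pics/w12.npz")["im"]
print("L",bar(P,im,p,47.5),"R",bar(P,im,p,-47.5)); print(red(P,im,p),lines(P,im,p,-23.5))
E
```

```text
{'time': 19.767, 'q': [0.341, 0.162, 1.542, 0.0, 1.433, -1.322], 'ee_pos': [0.498, 0.302, 0.274], 'ee_rot': [3.14, 0.005, -3.049], 'force': [0.115, 0.07, -0.42], 'width': 0.5, 'grip_force': 0.0}
check w2 (np.float64(0.09), np.float64(0.06), np.float64(0.12), np.float64(0.4090909090909091)) (np.float64(0.09999999999999999), np.float64(0.02), np.float64(0.18), np.float64(0.3888888888888889))
L (np.float64(0.12), np.float64(0.08), np.float64(0.16), np.float64(0.4393939393939394)) R (np.float64(1.4200000000000002), np.float64(1.34), np.float64(1.5), np.float64(0.51010101010101))
(np.float64(-24.011094623232843), 111) [(-90, np.float64(-24.04), 101, 141), (-85, np.float64(-24.04), 97, 145), (-80, np.float64(-23.95), 99, 144), (-75, np.float64(-23.96), 99, 144), (-70, np.float64(-24.04), 94, 144)]
```

The right knob reads about 1.42 (at its stop) and the fence is still on the mark. Next is the left knob.

Call:
drive_tool --motion '[{"linear":[15,5,-15],"turn":7,"fingers":0.5},{"linear":[30,10,-35],"turn":14,"fingers":0.5},{"linear":[50,16,-60],"turn":21,"fingers":0.5},{"linear":[65,22,-80],"turn":28,"fingers":0.5},{"linear":[72,24,-99],"turn":35,"fingers":0.5},{"linear":[72,24,-99],"turn":37,"fingers":0.5},{"linear":[72,24,-99],"turn":37,"fingers":0.5},{"linear":[72,24,-99],"turn":37,"fingers":0.5}]'

```text
time: 20.48
ee_pos: [0.5704, 0.3242, 0.1715]
ee_rot: [3.141, -0.001, -2.411]
force: [-0.5, -0.5, -1.0]
width: 0.501
grip_force: 0.0
```

Call:
drive_tool --motion '[{"linear":[0.5,2,-20],"turn":0,"fingers":0.5},{"linear":[0.5,2,-40],"turn":0,"fingers":0.5},{"linear":[0.5,2,-52],"turn":0,"fingers":0.5},{"linear":[0.5,2,-58],"turn":0,"fingers":0.5},{"linear":[0.5,2,-58],"turn":0,"fingers":0.65},{"linear":[0.5,2,-58],"turn":0,"fingers":0.75},{"linear":[0.5,2,-58],"turn":0,"fingers":0.85},{"linear":[0.5,2,-58],"turn":0,"fingers":0.95},{"linear":[0.5,2,-58],"turn":0,"fingers":0.95}]' --squeeze 40

```text
time: 21.23
ee_pos: [0.5711, 0.3271, 0.1156]
ee_rot: [-3.141, 0.001, -2.407]
force: [-3.1, 0.9, 3.6]
width: 0.177
grip_force: 37.7
```

Call:
drive_tool --motion '[{"linear":[0,0,0],"turn":-4,"fingers":0.95},{"linear":[0,0,0],"turn":-8,"fingers":0.95},{"linear":[0,0,0],"turn":-12,"fingers":0.95},{"linear":[0,0,0],"turn":-16,"fingers":0.95},{"linear":[0,0,0],"turn":-20,"fingers":0.95},{"linear":[0,0,0],"turn":-24,"fingers":0.95},{"linear":[0,0,0],"turn":-28,"fingers":0.95},{"linear":[0,0,0],"turn":-32,"fingers":0.95},{"linear":[0,0,0],"turn":-36,"fingers":0.95},{"linear":[0,0,0],"turn":-40,"fingers":0.95}]'

```text
time: 22.07
ee_pos: [0.5715, 0.3253, 0.1162]
ee_rot: [-3.139, 0.001, -3.108]
force: [-2.1, -9.9, 1.7]
width: 0.139
grip_force: 42.1
```

Call:
drive_tool --motion '[{"linear":[0,0,0],"turn":-4,"fingers":0.95},{"linear":[0,0,0],"turn":-8,"fingers":0.95},{"linear":[0,0,0],"turn":-12,"fingers":0.95},{"linear":[0,0,0],"turn":-16,"fingers":0.95},{"linear":[0,0,0],"turn":-20,"fingers":0.95},{"linear":[0,0,0],"turn":-24,"fingers":0.95},{"linear":[0,0,0],"turn":-28,"fingers":0.95},{"linear":[0,0,0],"turn":-32,"fingers":0.95},{"linear":[0,0,0],"turn":-35,"fingers":0.95},{"linear":[0,0,0],"turn":-38,"fingers":0.95}]'

```text
time: 22.9
ee_pos: [0.5711, 0.3239, 0.1162]
ee_rot: [-3.138, 0.002, 2.513]
force: [-7.2, -14.1, 10.5]
width: 0.145
grip_force: 117.2
```

Call:
drive_tool --motion '[{"linear":[1,2,0],"turn":-2,"fingers":0.95},{"linear":[1,2,0],"turn":-4,"fingers":0.95},{"linear":[1,2,0],"turn":-4,"fingers":0.95},{"linear":[1,2,0],"turn":-4,"fingers":0.95}]'

```text
time: 23.23
ee_pos: [0.5711, 0.324, 0.1161]
ee_rot: [-3.134, 0.003, 2.446]
force: [-12.5, -21.7, 14.6]
width: 0.145
grip_force: 125.2
```

Yaw is 140°, the same as at the right knob's stop. I'll release, withdraw and check everything.

Call:
drive_tool --motion '[{"linear":[0,0,0],"turn":1,"fingers":0.85},{"linear":[0,0,0],"turn":2,"fingers":0.7},{"linear":[0,0,0],"turn":2,"fingers":0.55},{"linear":[0,0,5],"turn":2,"fingers":0.5},{"linear":[0,0,20],"turn":2,"fingers":0.5},{"linear":[0,0,45],"turn":7,"fingers":0.5},{"linear":[-10,-10,75],"turn":14,"fingers":0.5},{"linear":[-40,-30,110],"turn":21,"fingers":0.5},{"linear":[-70,-50,140],"turn":28,"fingers":0.5},{"linear":[-95,-65,170],"turn":35,"fingers":0.5}]'

```text
time: 24.07
ee_pos: [0.4843, 0.2684, 0.276]
ee_rot: [3.141, 0.001, 3.062]
force: [-0.4, -0.1, 0.6]
width: 0.495
grip_force: 0.0
```

Call:
drive_tool --motion '[{"linear":[-10,0,20],"turn":6,"fingers":0.5},{"linear":[-15,0,30],"turn":10,"fingers":0.5},{"linear":[-15,0,30],"turn":10,"fingers":0.5},{"linear":[-15,0,30],"turn":10,"fingers":0.5}]'

```text
time: 24.4
ee_pos: [0.4707, 0.2692, 0.3059]
ee_rot: [3.141, 0.003, -3.055]
force: [0.1, -0.5, -1.1]
width: 0.501
grip_force: 0.0
```

```bash
python3 - <<'E'
from bars import *
p=np.load("p.npy"); st()
P=take("wrist","w13",None,1.5); im=np.load("pics/w13.npz")["im"]
print("L",bar(P,im,p,47.5),"R",bar(P,im,p,-47.5)); print(red(P,im,p),lines(P,im,p,-23.5))
take("top","top2"); take("scene","scene2")
for c in ["top","scene"]:
  for l in ["tube_yellow","mat","ink_bottle"]:
    r=spot_in(c,l); print(c,l,[(np.round(x["centre"],3).tolist(),round(x["score"],2)) for x in r[:2]])
for n in ["top"]:
  a=np.load("pics/top1.npz")["im"].astype(int); b=np.load("pics/top2.npz")["im"].astype(int); d=abs(a-b).max(2)>50
  k,l,s,_=cv2.connectedComponentsWithStats(d.astype(np.uint8)); print([x.tolist() for x in s[1:] if x[4]>12])
E
```

```text
{'time': 24.4, 'q': [0.301, 0.051, 1.6, 0.0, 1.488, -1.357], 'ee_pos': [0.471, 0.269, 0.306], 'ee_rot': [3.141, 0.003, -3.055], 'force': [0.068, -0.542, -1.142], 'width': 0.501, 'grip_force': 0.0}
L (np.float64(0.33), np.float64(0.26), np.float64(0.4), np.float64(0.5)) R (np.float64(1.3), np.float64(1.24), np.float64(1.36), np.float64(0.8080808080808081))
(np.float64(-23.523501428811716), 83) [(-90, np.float64(-24.13), 110, 149), (-85, np.float64(-24.03), 115, 151), (-80, np.float64(-24.11), 116, 152), (-75, np.float64(-23.99), 112, 149), (-70, np.float64(-24.04), 113, 149)]
top tube_yellow [([0.51, -0.07, 0.02], 0.52)]
top mat [([0.504, -0.08, 0.012], 0.94)]
top ink_bottle [([0.458, 0.024, 0.078], 0.6)]
scene tube_yellow [([0.514, -0.076, 0.022], 0.8), ([0.578, 0.226, 0.116], 0.16)]
scene mat [([0.502, -0.07, 0.014], 0.86)]
scene ink_bottle [([0.451, 0.0, 0.052], 0.59)]
[[278, 151, 10, 19, 139], [185, 156, 109, 164, 3329], [252, 187, 8, 22, 39], [204, 187, 100, 122, 1321], [354, 189, 24, 10, 173], [379, 190, 3, 6, 16], [383, 190, 9, 6, 40], [148, 193, 96, 170, 1633], [120, 200, 36, 14, 214], [157, 205, 20, 11, 117], [282, 229, 31, 81, 464], [240, 304, 53, 24, 373], [247, 307, 54, 32, 198], [308, 311, 5, 8, 19], [310, 328, 17, 25, 149], [327, 363, 11, 21, 95]]
```

```bash
python3 - <<'E'
from bars import *
p=np.load("p.npy"); r,w=np.meshgrid(np.linspace(-24,24,49),np.linspace(-5,5,11)); r,w=r.ravel(),w.ravel(); k=(abs(r)>15)&(abs(r)<23)
qs=np.arange(-.1,1.8,.1); print(np.round(qs,1).tolist())
for n in ("w2","w12","w13"):
    P=dict(np.load(f"pics/{n}.npz")); v=cv2.cvtColor(np.ascontiguousarray(P["im"]),cv2.COLOR_BGR2GRAY)
    for y0 in (47.5,-47.5):
        o=[]
        for q in qs:
            a=.7-q; g=proj(P,W(p,np.c_[50+r*np.cos(a)-w*np.sin(a),y0+r*np.sin(a)+w*np.cos(a),np.full(r.size,38)])).astype(np.float32)
            s=cv2.remap(v,g[:,:1],g[:,1:],1).ravel(); o.append(int(np.mean(s[k&(r<0)])*1000+.5)//1000*1000+int(np.mean(s[k&(r>0)])))
        print(n,y0,o)
P=dict(np.load("pics/w13.npz")); v=cv2.cvtColor(np.ascontiguousarray(P["im"]),cv2.COLOR_BGR2GRAY)
c=proj(P,W(p,[[50,47.5,38]]))[0].astype(int); print(c); print("\n".join(" ".join(f"{x:3d}" for x in row) for row in v[c[1]-26:c[1]+28:2,c[0]-28:c[0]+29:2]))
E
```

```text
[-0.1, 0.0, 0.1, 0.2, 0.3, 0.4, 0.5, 0.6, 0.7, 0.8, 0.9, 1.0, 1.1, 1.2, 1.3, 1.4, 1.5, 1.6, 1.7]
w2 47.5 [57126, 39118, 33108, 39105, 49115, 59127, 71139, 83155, 92174, 96189, 97197, 98200, 98200, 98199, 98196, 99193, 99189, 99185, 98179]
w2 -47.5 [80089, 53091, 37097, 37113, 45133, 55148, 65162, 76177, 84192, 89200, 90203, 90204, 88204, 87205, 86205, 85205, 85204, 85204, 84204]
w12 47.5 [66105, 43102, 32095, 36096, 46108, 56122, 67133, 78149, 87167, 90180, 91186, 91187, 91186, 91184, 92182, 92181, 92179, 92178, 92175]
w12 -47.5 [184043, 184036, 184030, 185025, 184022, 184026, 183045, 182071, 175093, 159107, 135116, 109116, 83099, 57087, 35086, 26083, 23086, 25103, 31122]
w13 47.5 [152051, 153042, 154033, 153024, 151018, 150021, 146039, 139070, 129102, 116132, 97155, 78161, 63149, 48136, 38120, 41096, 49079, 60083, 70093]
w13 -47.5 [134191, 154193, 172195, 184197, 189198, 191198, 188191, 180166, 167135, 149103, 125071, 99040, 74021, 54017, 38019, 31026, 35035, 43043, 52053]
[294 254]
151 153 151 153 152 157 153 156 154 152 155 154 154 156 154 151 154 156 156 153 136 112  81  77  76  
[... 2330 characters left out ...]
  22
199 198 194 200 199 190 144  77  97  92  35  89 174 196 176  62  14   8  26  26  16  53  74  70  74  70  71  63  32
202 202 204 203 202 200 200 168 109  71  97 169 201 202 183  58  11  18  21  31  16  39  64  73  70  72  72  70  42
203 201 206 201 203 200 203 199 193 171 189 202 200 202 180  53   6  16  22  18  17  24  65  73  72  73  74  71  54
199 200 195 200 196 200 200 200 199 195 196 194 191 196 171  51  12  11  17  10  17  15  51  69  75  71  68  72  64
184 183 183 182 182 179 184 180 182 182 182 178 179 181 159  44   4  19  13  19  20   7  39  72  69  77  71  70  75
177 173 177 178 172 176 175 173 174 176 178 176 177 176 156  42  17  18  10  25   2  16  32  67  75  75  74  71  72
```

```bash
python3 - <<'E'
from bars import *
p=np.load("p.npy")
def stripe(n,y0):
    P=dict(np.load(f"pics/{n}.npz")); v=cv2.cvtColor(np.ascontiguousarray(P["im"]),cv2.COLOR_BGR2GRAY).astype(np.float32)
    r=np.linspace(4,20,17); best=[]
    for q in np.arange(-.1,1.8,.02):
        a=.7-q; f=lambda off:cv2.remap(v,*[x[:,None].astype(np.float32) for x in proj(P,W(p,np.c_[50+r*np.cos(a)-off*np.sin(a),y0+r*np.sin(a)+off*np.cos(a),np.full(r.size,39.)])).T],1).mean()
        best.append((max(f(o)-max(f(o-4.5),f(o+4.5)) for o in (-1,0,1)),q))
    return max(best)
for n in ("w2","w12","w13"): print(n,"L",stripe(n,47.5),"R",stripe(n,-47.5))
P=dict(np.load("pics/w13.npz")); a,b=[inv(P,np.array([294,254])+o,p,39) for o in ((-1,1),(-11,15))]; d=b-a; print("L stripe q",.7-np.arctan2(d[1],d[0]))
a,b=[inv(P,np.array([294,254])+o,p,39) for o in ((7,-12),(-13,17))]; d=b-a; print("L tips q",.7-np.arctan2(d[1],d[0]))
E
```

```text
w2 L (np.float32(119.41521), np.float64(0.08000000000000004)) R (np.float32(102.1234), np.float64(0.020000000000000018))
w12 L (np.float32(121.643326), np.float64(0.08000000000000004)) R (np.float32(110.0641), np.float64(1.4400000000000002))
w13 L (np.float32(139.37172), np.float64(1.4400000000000002)) R (np.float32(6.1320114), np.float64(0.40000000000000013))
L stripe q 1.3714448408334907
L tips q 1.355517278114796
```

```bash
python3 -c "
from cell import *
print(close_job())"
```

```text
the job is handed in; nothing more can be done
None
```

The job is handed in, though the verdict is not back: the tube lies along the middle of the mat (within about 1 mm), the fence line was set on the red pointer (within about 0.5 mm), both knobs were then turned to their stops, and I saw no sign that the jars and bottles were disturbed.

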